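Take the spent air filter off the bench air tube

ROBOT

A 6-joint arm with a two-finger parallel gripper is mounted at the origin on the work surface. World frame = base frame: x ahead of the robot, y to its left, z up, the work surface at z = 0. Lengths are in mm, angles in rad, forces in N, time in s.
With the tool pointing down it reaches from about 350 to 875 mm from the base axis. Payload 4.2 kg.
Tool frame: the origin (TCP) lies between the finger pads; the fingertips stand 25 mm ahead of it and the grasp point (between the pads) lies 6 mm ahead of it; z points along the fingers, y is the line along which they close (so a half turn about z gives the same grasp; the last joint's range is limited). The gripper opens to 85 mm and grips with 20 to 120 N. Pads are 22 mm wide; open, the fingers measure 114 mm over their backs; the gripper's body (76 mm by 85 mm) begins 54 mm behind the grasp point. The pads swing forward as they close: fully open they stand 13 mm farther back than shut.
Start: joints at [1.39, 0.385, 0.008, 0, -1.194, -0.259], TCP at [266.065, 565.516, 256.312] pointing down, gripper open.
Joint ranges: [-3.14, 3.14], [-1.21, 2.06], [-1.07, 1.41], [-3.16, 2.05], [-2.99, -0.16], [-3.1, 3.1]. Speed limits (rad/s): [2.79, 2.79, 3.14, 3.14, 3.14, 3.14].

INTERFACE

Orientations are given as a unit quaternion [x, y, z, w].
In Python, from bench import arm gives the robot as it stands.
- The arm moves only by the shell command python3 -m pendant 'ROWS'. ROWS is JSON, a list of rows, each a list of 7 numbers: the shift along the tool's x, y, z in m, then the turn, a rotation vector about the tool's x, y, z in degrees, then the finger opening in m, from 0 to 0.0854. In form: [[x, y, z, wx, wy, wz, fingers], ...]. A call has 1 to 12 rows; each row shifts and turns the commanded pose from where the row before left it, along the tool's axes as they then stand; what a row does not reach is not made up. A row lasts 1/10 s, in which the tool goes at most 50 mm and 8.59 degrees, less where a joint would pass 70% of its speed; a pose out of reach is approached as far as the arm can. A call is refused whole if a number of a shift passes 0.05 or a number of a turn 8.59, either way. A call with a gripper value outside its range is refused whole. The fingers move at their own pace and stop on an object; the grip force is fixed at half the most. Time passes only in rows, so rows that do not move let the fingers close. It gives the time, the measured TCP pose, the force, the opening and the grip force at its end, in the units of the state.
- arm.read_state(): the state, without advancing time (a new reading comes with each control period).
- arm.get_image(name): name is "side" or "top" or "wrist"; returns a dict with "image" (480x640x3 uint8, red, green, blue), "fx", "fy", "cx", "cy" (pixels), "k1" (the pictures are not rectified: a ray, as slopes to the right and down, at radius r is drawn at 1 + k1 r^2 times it, then the intrinsics apply), "xyz" and "rotation" of the camera in the world. Camera axes: x right, y down, z forward; pixel columns grow to the right and rows downward; lengths in mm; the calibration is good to about 2 mm. A picture is of the moment at which its call begins. There is no depth.
- arm.job_done(): hands the job in; it is judged then, once.
The state is a dict: "clock": time; "joints": joint angles; "joint_vel": joint speeds; "joint_efforts": joint torques, N m; "position": TCP position; "ee_rot": TCP orientation; "contact_force": force on the tool from outside, world axes, zero at the start; "wrist_torque": the same for the moment, N m; "gripper_width": finger opening in mm; "grasp_force": force on a finger pad.
Only numpy, scipy, OpenCV 4.12 (cv2) and the standard library are available. Lean on these libraries where they do the work, as an engineer would, in place of code of your own. Each camera call takes 0.05 s, during which the arm holds its last target. There are 200 camera calls.

TASK

Take the used air filter off the rigid brass air tube: squeeze its orange release ring fully into the filter and, keeping it squeezed, draw the filter straight off the end of the tube. Be gentle with the tube: it and its post must never feel more than about 12 N from the filter. Then set the filter down in the steel parts tray without dropping it, let go of it, and do not disturb the doming block, hammer or pliers.

Things in the scene. Friction and masses are not known exactly. Their poses are not given: they have to be found in the camera images.
- air_filter: Air filter, about 0.2 kg: a block 44 x 44 mm, 44 mm long, aluminium at the mouth end, black at the closed end. Origin: block centre, on the tube axis, 80 mm above the bench at the start. +x runs along the tube from mouth (x -22 mm) to the flat closed end face (x +22 mm), the way it comes off; z is up. Ring and block together are 52 mm long, 47 mm with the ring fully in. It cannot turn on the tube.
- ring_face (a point): Centre of the outer face of the orange release ring, a flat disc of 40 mm outside diameter around the tube, facing the post. Free, it stands 8 mm out of the filter's mouth (filter x = -30 mm); it slides along the filter's x axis into the filter.
- collet (a joint): How far the ring is pushed into the filter, m: 0 out, 0.005 fully in. It springs back: 4 N starts it, 12 N holds it fully in, more if the filter is pulled at the same time. Below about 3.5 mm, steel teeth in the filter lock in a groove of the tube, with up to 1 mm play along the tube.
- air_post: Fixed air outlet post: a grey block 40 x 50 mm, 102 mm high, on a steel foot. Origin on the bench under the face the brass tube leaves from. The tube, 14 mm in diameter, runs level along the post's +x axis at 80 mm height from x = 0 to its tip at x = 100 mm. With the filter on, about 60 mm of bare tube lie between post and ring.
- tube_tip (a point): Centre of the tube's free tip, 32 mm deep inside the filter at the start; axes as those of air_post.
- parts_tray: Open steel parts tray fixed to the bench, 130 x 130 mm outside, 22 mm high, walls and floor about 4 mm. Origin at the centre of its underside.
- doming_block: Bystander: a steel bar 30 x 100 x 30 mm with dimples on a black rubber pad, 52 mm high in all. Origin under its centre.
- hammer: Bystander: a small hammer with a wooden handle, 240 mm long, lying along its x axis, head at +x. Origin under it, near its middle.
- pliers: Bystander: pliers with yellow handles, about 130 mm long, 12 mm high, lying flat. Origin near their middle.
Not all that is in view belongs to the job. Of the things that look like the air_filter, the largest one is meant.

How it is judged (in metres and radians):
On the way, in this order (a step that is already met when the one before it is completed fails the run):
1. the release ring is pushed in while the filter is still on the tube (value of joint collet above 0.0035 m and x of air_filter in the frame of air_post below 0.095 m), for 0.1 s.
2. the filter is drawn off the tube (x of air_filter in the frame of air_post above 0.124 m), for 0.1 s.
At the end, for the whole second after the job is handed in: The filter rests in the parts tray, its centre within 50 mm of the tray's centre along both sides of the tray and below 36 mm (lying or standing on the tray's floor), at rest (x of air_filter in the frame of parts_tray between -0.05 and 0.05 m and y of air_filter in the frame of parts_tray between -0.05 and 0.05 m and height (world z) of air_filter below 0.036 m and linear speed of air_filter below 0.02 m/s); the robot touches nothing.
It fails at once if the filter pushes or pulls on the tube and its post with more than 12 N (contact force between air_filter and air_post above 12 N).
It fails at once if the filter is dropped (falls free faster than 0.7 m/s, about 25 mm) (contact force between the fingers and air_filter below 0.05 N and linear speed of air_filter above 0.7 m/s).
It fails at once if a bystander is moved by more than 20 mm (distance of any of doming_block, hammer, pliers from where it was at the start of the episode above 0.02 m).
It also fails if it takes over 72 s, if anything falls off the work surface, if the arm or the gripper's body presses on something with over 40 N, if the wrist force passes 120 N, or if a joint passes its speed limit or range.

## Working session

There is one attempt and no reset: what is moved stays moved. The work goes in short steps, Python scripts to look and compute and a shell command to move; the robot and the scene stay as the last step left them, time stands still between calls to the robot, and variables do not carry over. Pictures are saved under pics/ and viewed, at most 10 in all, crops included, and the job is handed in when it is done.

```bash
mkdir -p pics; ls; python3 - <<'E'
from bench import arm
import cv2,pickle
for n in("side","top"):
    d=arm.get_image(n);pickle.dump(d,open(n+'.pkl','wb'))
    cv2.imwrite(f'pics/{n}0.png',d['image'][:,:,::-1])
    print(n,{k:v for k,v in d.items() if k!='image'})
print(arm.read_state())
E
```

```text
pics
side {'fx': 449.50674674894606, 'fy': 449.50674674894606, 'cx': 327.12838521114026, 'cy': 240.3341138280256, 'k1': 0.01179376462276883, 'xyz': array([339.96940593, 617.07618998, 710.35255693]), 'rotation': array([-0.17466988,  0.90241446, -0.38776093,  0.06913781])}
top {'fx': 580.6983368173484, 'fy': 580.6983368173484, 'cx': 318.7161488275855, 'cy': 236.61379716669657, 'k1': -0.061901398466801705, 'xyz': array([3.96420742e+02, 4.98717384e-01, 1.04756755e+03]), 'rotation': array([-0.69952054,  0.70794681, -0.07252318,  0.06498239])}
{'clock': 0.1, 'joints': array([ 1.38958940e+00,  3.85487795e-01,  6.73521881e-03, -4.23134253e-04,
       -1.19397900e+00, -2.58600445e-01]), 'joint_vel': array([-0.00202523, -0.00218013,  0.00304414,  0.00132418, -0.00037172,
        0.00164521]), 'joint_efforts': array([-3.62941046e-04, -3.93322742e+01,  1.88928008e+01,  4.19790432e+00,
       -2.63640301e-03,  6.66632616e-06]), 'position': array([265.88604812, 565.09681738, 255.31708904]), 'ee_rot': array([ 9.75900962e-01, -2.18211680e-01, -1.59066370e-04,  9.74509777e-04]), 'contact_force': array([ 0.15026386, -0.17847609,  0.15403458]), 'wrist_torque': array([-0.00249362,  0.04528247,  0.01883596]), 'grasp_force': 0.0, 'gripper_width': 85.20593996716187}
```

View pics/side0.png

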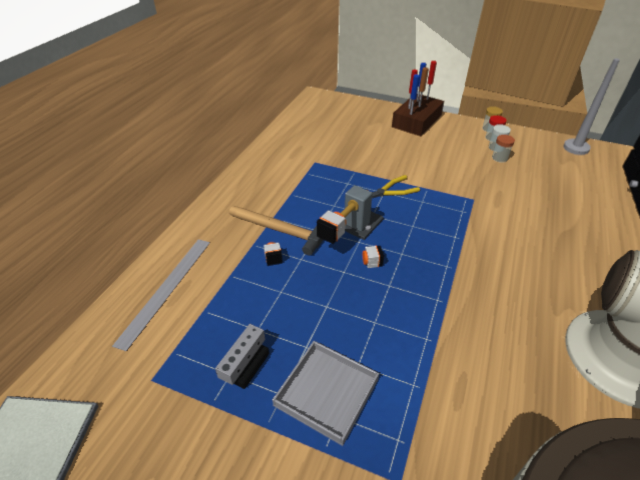

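View pics/top0.png

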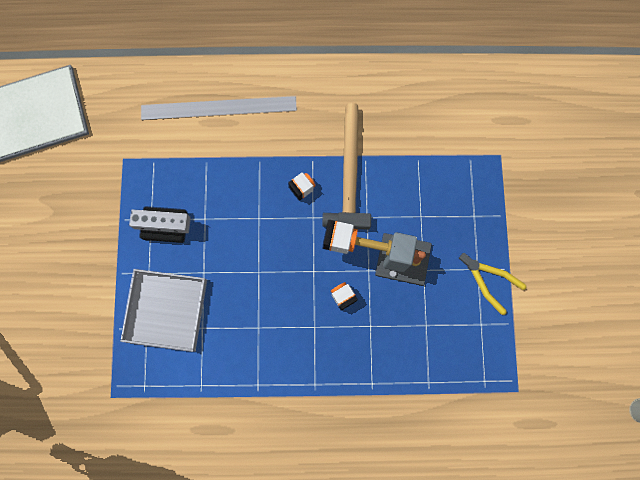

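Three lookalikes in top: (302,185) loose and small, (344,295) loose and small, and (342,236) on the brass tube of the post. The last one is the largest, so it fits. I'll confirm it in one enlarged crop.

```bash
cat > h.py <<'E'
import numpy as np,cv2
from scipy.spatial.transform import Rotation as R
def K(d): return np.array([[d['fx'],0,d['cx']],[0,d['fy'],d['cy']],[0,0,1.]]),np.array([d['k1'],0,0,0.])
def ray(d,p):
    k,D=K(d);n=cv2.undistortPoints(np.array(p,float).reshape(-1,1,2),k,D).reshape(-1,2)
    return R.from_quat(d['rotation']).apply(np.c_[n,np.ones(len(n))])
def onz(d,p,z):
    r=ray(d,p);return d['xyz']+r*((z-d['xyz'][2])/r[:,2])[:,None]
def tri(d1,p1,d2,p2):
    a,b=ray(d1,p1),ray(d2,p2);o=[]
    for x,y in zip(a,b):
        s=np.linalg.lstsq(np.c_[x,-y],d2['xyz']-d1['xyz'],rcond=None)[0]
        P,Q=d1['xyz']+s[0]*x,d2['xyz']+s[1]*y;o.append([*((P+Q)/2),np.linalg.norm(P-Q)])
    return np.array(o)
def proj(d,X):
    k,D=K(d);r=R.from_quat(d['rotation']).inv();c=r.apply(np.atleast_2d(X)-d['xyz'])
    return cv2.projectPoints(c.reshape(-1,1,3),np.zeros(3),np.zeros(3),k,D)[0].reshape(-1,2)
E
python3 - <<'E'
import pickle,cv2,numpy as np
t=pickle.load(open('top.pkl','rb'))['image'];s=pickle.load(open('side.pkl','rb'))['image']
a=cv2.resize(t[160:320,280:440],(400,400),interpolation=cv2.INTER_CUBIC)
b=cv2.resize(s[170:290,250:410],None,fx=2.5,fy=2.5,interpolation=cv2.INTER_CUBIC)
c=np.zeros((400,800,3),np.uint8);c[:,:400]=a;c[:300,400:]=b
cv2.imwrite('pics/crop1.png',c[:,:,::-1])
E
```

```text
(no output)
```

View pics/crop1.png

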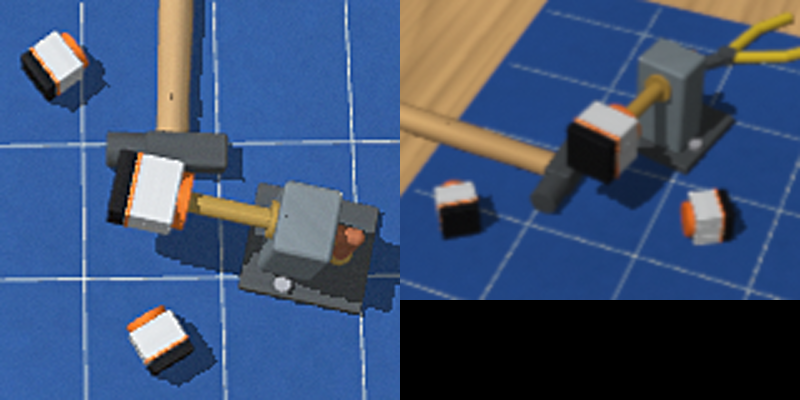

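The crop shows the target at top px (342,236), about twice the size of the loose ones at (302,185) and (344,295). It sits on the brass tube with its ring toward the post. The hammer head lies below its far corner.

```bash
python3 - <<'E'
import pickle;from h import *
t=pickle.load(open('top.pkl','rb'));s=pickle.load(open('side.pkl','rb'))
np.set_printoptions(precision=1,suppress=True)
c=lambda p:[[280+u/2.5,160+v/2.5] for u,v in p]
q=lambda p:[[250+(u-400)/2.5,170+v/2.5] for u,v in p]
print(onz(t,c([(118,150),(185,158),(180,232),(108,222),(277,216),(198,206)]),102))
# side: black-end corners & mouth corners of the top face
T=c([(118,150),(108,222)]);
print(tri(t,T,s,q([(568,122),(612,140)])))
print('post top',onz(t,c([(285,182),(342,195),(333,258),(276,248)]),102))
print('hammer head z~25',onz(t,c([(107,133),(228,135),(228,175),(107,165)]),25))
print('tray corners',onz(t,[(135,270),(209,279),(197,352),(122,344)],22))
print('fwd',onz(t,[[320,240],[320,140],[420,240]],0))
from bench import arm
S=arm.read_state();r=R.from_quat(S['ee_rot']);print(r.as_matrix());d=arm.get_image('wrist')
print('wristcam rel', r.inv().apply(d['xyz']-S['position']),(r.inv()*R.from_quat(d['rotation'])).as_matrix(),d['fx'])
E
```

```text
[[ 611.   -25.4  102. ]
 [ 605.1  -70.   102. ]
 [ 555.   -65.5  102. ]
 [ 562.3  -18.   102. ]
 [ 565.  -130.1  102. ]
 [ 572.4  -77.8  102. ]]
[[609.8 -25.2 107.5   0. ]
 [564.6 -17.2 108.5   7. ]]
post top [[ 588.  -136.3  102. ]
 [ 578.7 -174.1  102. ]
 [ 536.5 -166.2  102. ]
 [ 543.6 -128.7  102. ]]
hammer head z~25 [[ 641.2  -19.7   25. ]
 [ 638.8 -107.4   25. ]
 [ 609.2 -106.5   25. ]
 [ 617.5  -19.4   25. ]]
tray corners [[541.5 317.1  22. ]
 [524.1 184.   22. ]
 [396.7 202.3  22. ]
 [411.2 334.4  22. ]]
fwd [[ 596.6  -14.3    0. ]
 [ 790.5  -16.9    0. ]
 [ 594.6 -198.7    0. ]]
[[ 0.9 -0.4 -0. ]
 [-0.4 -0.9 -0. ]
 [ 0.   0.  -1. ]]
wristcam rel [  74.8   -0.9 -117.8] [[-0.  -1.  -0.3]
 [ 1.  -0.  -0. ]
 [ 0.  -0.3  1. ]] 396.9562231480618
```

```bash
python3 -m pendant '[[0.0275,0.0208,0,0,0,0,0.0854],[0.0275,0.0208,0,0,0,0,0.0854],[0.0275,0.0208,0,0,0,0,0.0854],[0.0275,0.0208,0,0,0,0,0.0854],[0.0275,0.0208,0,0,0,0,0.0854],[0.0275,0.0208,0,0,0,0,0.0854],[0.0275,0.0208,0,0,0,0,0.0854],[0.0275,0.0208,0,0,0,0,0.0854],[0.0275,0.0208,0,0,0,0,0.0854],[0.0275,0.0208,0,0,0,0,0.0854]]' | tail -c 700
python3 -m pendant '[[0.0275,0.0208,0,0,0,0,0.0854],[0.0275,0.0208,0,0,0,0,0.0854],[0.0275,0.0208,0,0,0,0,0.0854],[0.0275,0.0208,0,0,0,0,0.0854],[0.0275,0.0208,0,0,0,0,0.0854],[0.0275,0.0208,0,0,0,0,0.0854],[0.0275,0.0208,0,0,0,0,0.0854],[0.0275,0.0208,0,0,0,0,0.0854],[0.0275,0.0208,0,0,0,0,0.0854],[0.0275,0.0208,0,0,0,0,0.0854]]' | tail -c 700
python3 -m pendant '[[0,0,0,0,0,-6,0.0854],[0,0,0,0,0,-6,0.0854],[0,0,0,0,0,-5,0.0854],[0,0,0,0,0,0,0.0854],[0,0,0,0,0,0,0.0854]]'|tail -c 700
python3 - <<'E'
from bench import arm
import cv2,pickle
from h import *
d=arm.get_image('wrist');S=arm.read_state();pickle.dump((d,S),open('w1.pkl','wb'))
cv2.imwrite('pics/w1.png',d['image'][:,:,::-1]);print(S)
print(R.from_quat(S['ee_rot']).as_matrix())
E
```

```text
clock: 1.15
position: [426.6, 258.8, 256.2]
ee_rot: [0.976, -0.218, -0.0, 0.0]
contact_force: [0.2, 0.5, -0.2]
gripper_width: 85.1
grasp_force: 0.0
clock: 2.15
position: [586.9, -46.4, 256.0]
ee_rot: [0.976, -0.218, -0.0, 0.0]
contact_force: [1.0, 0.5, 0.3]
gripper_width: 85.2
grasp_force: 0.0
clock: 2.65
position: [586.5, -45.0, 256.1]
ee_rot: [0.997, -0.072, -0.0, 0.0]
contact_force: [-0.9, 0.7, -0.4]
gripper_width: 85.1
grasp_force: 0.0
{'clock': 2.7, 'joints': array([ 1.98531400e-01,  3.22604060e-01, -8.57727228e-02, -8.67805108e-05,
       -1.16277152e+00,  1.22776706e+00]), 'joint_vel': array([ 0.0024672 , -0.00131583,  0.00209617, -0.00034844,  0.00059399,
        0.00676702]), 'joint_efforts': array([-5.55419130e-02, -3.57479095e+01,  1.86005867e+01,  4.13308293e+00,
       -1.51235552e-03, -2.71028097e-03]), 'position': array([586.50004318, -44.98665607, 256.14055739]), 'ee_rot': array([ 9.97389921e-01, -7.22032706e-02, -1.80229261e-04,  8.70019104e-06]), 'contact_force': array([-0.30616815, -0.63050161, -0.44697319]), 'wrist_torque': array([ 0.0207039 , -0.01855916, -0.03521468]), 'grasp_force': 0.0, 'gripper_width': 85.51886324620035}
[[ 9.89573310e-01 -1.44029626e-01 -3.60774061e-04]
 [-1.44029632e-01 -9.89573375e-01  8.67131850e-06]
 [-3.58261332e-04  4.33812499e-05 -9.99999935e-01]]
```

View pics/w1.png

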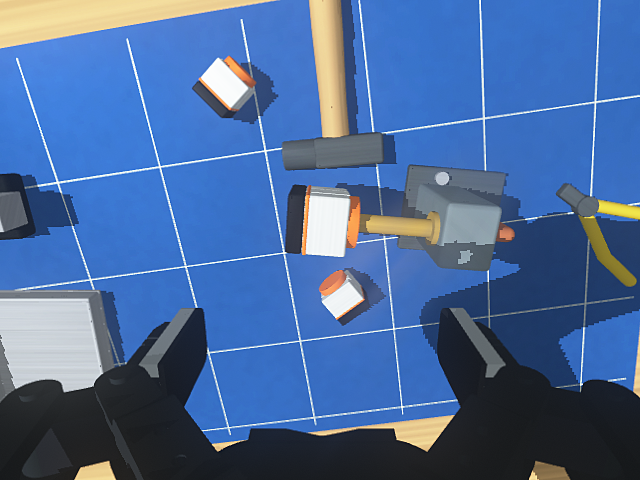

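The wrist view shows the filter's white top at about (327,222), its black closed end on the left at (297,222), and the ring at (354,222). The tube leads right along y≈224 to the post at (436,226). I'll take a second, closer view and measure.

```bash
python3 -m pendant '[[0,-0.02,0.03,0,0,0,0.0854],[0,-0.02,0.03,0,0,0,0.0854],[0,0,0,0,0,0,0.0854],[0,0,0,0,0,0,0.0854]]'|tail -c 250
cat > seg.py <<'E'
from h import *
def seg(d,roi):
    x0,y0,x1,y1=roi;im=d['image'][y0:y1,x0:x1];hsv=cv2.cvtColor(im,cv2.COLOR_RGB2HSV)
    H,S,V=[hsv[:,:,i].astype(int) for i in range(3)];o={}
    M={'white':(S<40)&(V>190),'orange':(H<14)&(S>170)&(V>120),'brass':(H>=14)&(H<26)&(S>110)&(V>70),'black':(V<48)}
    for k,m in M.items():
        n,l,st,_=cv2.connectedComponentsWithStats(m.astype(np.uint8),connectivity=8)
        if n<2: continue
        i=1+np.argmax(st[1:,4]);v,u=np.nonzero(l==i);o[k]=np.c_[u+x0,v+y0].astype(float)
    return o
E
python3 - <<'E'
from bench import arm
import cv2,pickle
from seg import *
np.set_printoptions(precision=2,suppress=True)
d=arm.get_image('wrist');S=arm.read_state();pickle.dump((d,S),open('w2.pkl','wb'))
cv2.imwrite('pics/w2.png',d['image'][:,:,::-1]);print(S['position'])
w1=pickle.load(open('w1.pkl','rb'))[0]
print(proj(d,[[611,-25.4,102],[555,-65,102],[570,-130,80]]))
o=seg(w1,(280,175,440,265))
for k,p in o.items():
    print(k,len(p),p.min(0),p.max(0),cv2.boxPoints(cv2.minAreaRect(p.astype(np.float32))).tolist())
E
```

```text
clock: 3.1
position: [592.4, -5.3, 196.3]
ee_rot: [0.997, -0.071, -0.0, 0.001]
contact_force: [-0.4, -0.1, 1.5]
gripper_width: 85.5
grasp_force: 0.0
[592.96  -5.58 197.32]
[[354.15 221.8 ]
 [432.38 304.01]
 [525.3  253.03]]
white 2331 [306. 195.] [349. 256.] [[304.7176208496094, 253.67054748535156], [309.2411804199219, 194.8646697998047], [349.5411682128906, 197.9646759033203], [345.0176086425781, 256.77056884765625]]
orange 74 [350. 203.] [359. 218.] [[350.0, 203.0], [359.0, 203.0], [359.0, 218.0], [350.0, 218.0]]
brass 1202 [360. 212.] [439. 243.] [[357.2891845703125, 230.0181427001953], [362.3336181640625, 200.2102813720703], [441.61688232421875, 213.62745666503906], [436.57244873046875, 243.43531799316406]]
black 9 [293. 185.] [301. 186.] [[292.8923034667969, 185.13848876953125], [300.8923034667969, 184.13848876953125], [300.9999694824219, 185.00003051757812], [292.9999694824219, 186.00003051757812]]
```

View pics/w2.png

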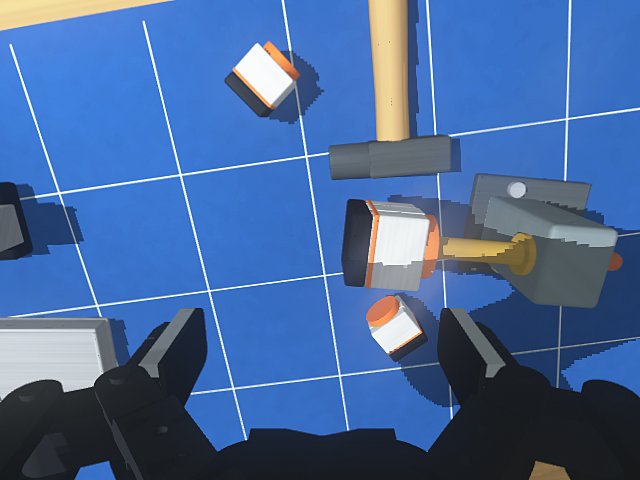

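```bash
python3 - <<'E'
import pickle,cv2,numpy as np
a=pickle.load(open('w1.pkl','rb'))[0]['image'];b=pickle.load(open('w2.pkl','rb'))[0]['image']
c=np.zeros((600,800,3),np.uint8)
A=cv2.resize(a[183:263,280:440],None,fx=3.75,fy=3.75,interpolation=cv2.INTER_CUBIC)
B=cv2.resize(b[193:293,335:535],None,fx=3,fy=3,interpolation=cv2.INTER_CUBIC)
c[:300,:600]=A;c[300:,:600]=B
cv2.imwrite('pics/crop2.png',c[:,:,::-1])
E
```

```text
(no output)
```

View pics/crop2.png

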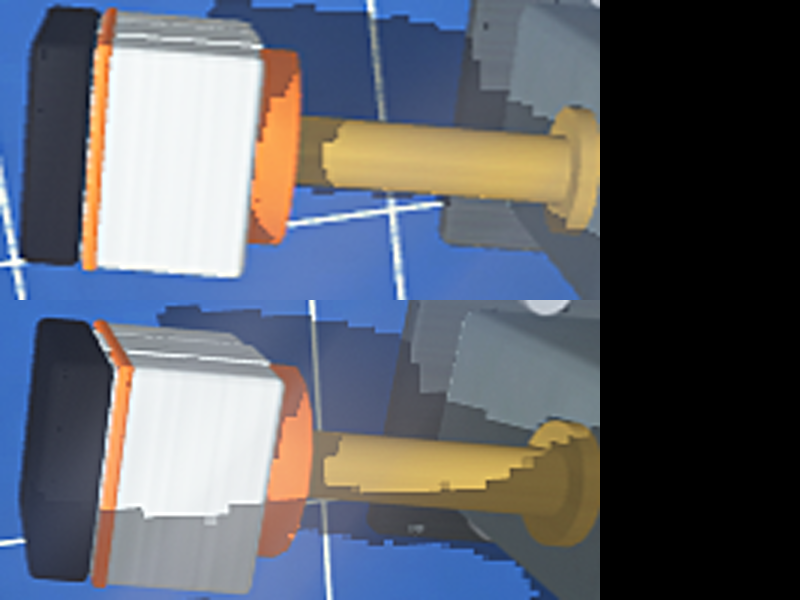

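```bash
python3 - <<'E'
import pickle;from h import *
np.set_printoptions(precision=2,suppress=True)
(a,Sa),(b,Sb)=[pickle.load(open(f,'rb')) for f in('w1.pkl','w2.pkl')];t=pickle.load(open('top.pkl','rb'))
c1=lambda p:[[280+u/3.75,183+v/3.75] for u,v in p]
c2=lambda p:[[335+u/3,193+(v-300)/3] for u,v in p]
P1=c1([(265,53),(243,276),(108,47),(96,270),(83,270)]);P2=c2([(286,378),(251,592),(133,367),(108,587),(94,586)])
T=tri(a,P1,b,P2);print('tri mouthfar,mouthnear,strfar,strnear,str2near\n',T)
for d,P in((a,P1),(b,P2)):
    Z=onz(d,P,102)[:,:2];print(Z)
    for i,j in((0,1),(2,3)):
        v=Z[i]-Z[j];print('cross len',np.linalg.norm(v),'yaw',np.degrees(np.arctan2(v[1],v[0])))
    for i,j in((2,0),(3,1)):
        v=Z[i]-Z[j];print('axis len',np.linalg.norm(v),'yaw-90',np.degrees(np.arctan2(v[1],v[0]))-90)
for d,P in((a,c1([(310,151.1),(550,162.5)])),(b,c2([(320,465.5),(525,481.5)]))):
    Z=onz(d,P,80)[:,:2];v=Z[0]-Z[1];print('tube',Z,np.degrees(np.arctan2(v[1],v[0]))-90)
print('black outer near',onz(a,c1([(22,262)]),102),onz(b,c2([(30,578)]),102))
print('tri black',tri(a,c1([(22,262)]),b,c2([(30,578)])))
E
```

```text
tri mouthfar,mouthnear,strfar,strnear,str2near
 [[606.58 -67.51 100.75   0.68]
 [563.8  -58.02  99.87   0.17]
 [612.94 -39.23 103.76   0.36]
 [570.18 -30.19 102.8    0.25]
 [570.13 -27.6  101.45   0.32]]
[[607.14 -67.58]
 [564.48 -57.95]
 [612.46 -39.05]
 [569.81 -30.04]
 [570.17 -27.56]]
cross len 43.73579627390417 yaw -12.71870561076464
cross len 43.588134285507444 yaw -11.926742667958061
axis len 29.022891696793025 yaw-90 -10.547241483574382
axis len 28.415392200889517 yaw-90 -10.807129722954897
[[606.61 -67.08]
 [564.9  -57.63]
 [612.66 -39.5 ]
 [569.93 -30.31]
 [570.53 -27.66]]
cross len 42.760943060126834 yaw -12.766433089131652
cross len 43.708321538845205 yaw -12.132388479503136
axis len 28.236956570190415 yaw-90 -12.381561162655586
axis len 27.775819726474193 yaw-90 -10.425797822613873
tube [[ 581.4   -75.13]
 [ 571.91 -123.39]] -11.122798618361173
tube [[ 580.71  -78.24]
 [ 571.07 -120.46]] -12.863704032133981
black outer near [[573.48 -16.19 102.  ]] [[573.96 -15.63 102.  ]]
tri black [[572.24 -15.63  98.09   0.02]]
```

```bash
python3 -m pendant '[[0,0,0,0,0,3.7,0.058],[0.0026,0.02,0,0,0,0,0.058],[0.0025,0.0195,0,0,0,0,0.058],[0,0,0,0,0,0,0.058],[0,0,0,0,0,0,0.058],[0,0,0,0,0,0,0.058]]'|tail -c 250
cat >> h.py <<'E'
MP=np.array([585.6,-62.5]);YAW=np.radians(12.0);U=np.array([np.sin(YAW),np.cos(YAW)])  # mouth point on axis, axis dir
def where(S):
    p=S['position'];r=R.from_quat(S['ee_rot']).as_matrix();q=p[:2]-MP
    print('t %.2f along %.2f (goal 18) lateral(tool x) %.2f z %.2f w %.2f g %.1f yawerr %.2f F along %.2f lat %.2f z %.2f'%(S['clock'],q@U+0,-(q@[-U[1],U[0]]),p[2],S['gripper_width'],S['grasp_force'],np.degrees(np.arctan2(r[1,0],r[0,0]))+np.degrees(YAW),S['contact_force'][:2]@U,-S['contact_force'][:2]@[-U[1],U[0]],S['contact_force'][2]), 'tilt',r[:2,2])
E
python3 - <<'E'
from bench import arm
import cv2,pickle
from seg import *
d=arm.get_image('wrist');S=arm.read_state();pickle.dump((d,S),open('w3.pkl','wb'))
cv2.imwrite('pics/w3.png',d['image'][:,:,::-1]);where(S)
r=R.from_quat(S['ee_rot'])
for z in(14,18,20,22,25):
    print(z,proj(d,S['position']+r.apply([[11,y*S['gripper_width']/2,z] for y in(-1,1)])))
E
```

```text
clock: 3.75
position: [589.6, -45.1, 197.3]
ee_rot: [0.995, -0.104, 0.001, -0.0]
contact_force: [0.6, -0.4, 0.5]
gripper_width: 58.2
grasp_force: 0.0
t 3.80 along 18.06 (goal 18) lateral(tool x) 0.14 z 196.98 w 57.86 g 0.0 yawerr 0.11 F along -0.36 lat -0.44 z -0.42 tilt [0.0012829  0.00019434]
14 [[244.12982027 303.33896249]
 [402.49279812 303.23019489]]
18 [[246.12996937 298.63013878]
 [400.42796551 298.52283034]]
20 [[247.09217084 296.36511223]
 [399.43465481 296.25852776]]
22 [[248.03037796 294.15670793]
 [398.46611912 294.05084326]]
25 [[249.39461968 290.94572504]
 [397.05778545 290.84093163]]
```

View pics/w3.png

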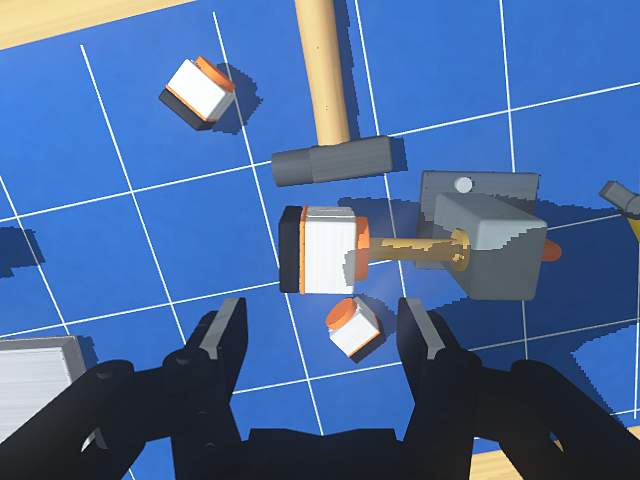

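Fingertips are at about (246,298) and (400,298), so they stand 18 mm ahead of the TCP at this opening. The filter is centred between the finger lines and square to the view. I'm descending so the tips stay just above the tube.

```bash
python3 -m pendant '[[0,0,0.02,0,0,0,0.058],[0,0,0.02,0,0,0,0.058],[0,0,0.02,0,0,0,0.058],[0,0,0.016,0,0,0,0.058],[0,0,0.01,0,0,0,0.058],[0,0,0,0,0,0,0.058],[0,0,0,0,0,0,0.058]]'|tail -c 250
python3 - <<'E'
from bench import arm
import cv2,pickle
from seg import *
d=arm.get_image('wrist');S=arm.read_state();pickle.dump((d,S),open('w4.pkl','wb'))
where(S)
im=d['image'];cv2.imwrite('pics/w4.png',cv2.resize(im[180:380,150:500],(800,457),interpolation=cv2.INTER_CUBIC)[:,:,::-1])
E
```

```text
clock: 4.5
position: [589.7, -44.9, 110.9]
ee_rot: [0.995, -0.103, 0.0, 0.0]
contact_force: [-0.4, -0.1, 1.2]
gripper_width: 58.1
grasp_force: 0.0
t 4.55 along 18.10 (goal 18) lateral(tool x) 0.58 z 111.27 w 57.78 g 0.0 yawerr 0.14 F along 0.71 lat 0.28 z -0.16 tilt [1.84500799e-03 2.93071111e-05]
```

View pics/w4.png

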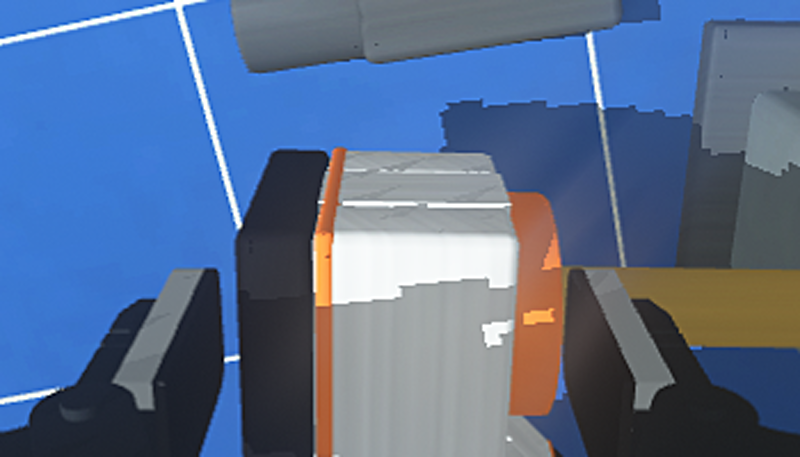

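In w4 the left pad tip is at crop x 218, with the black end at 238. The right pad tip is at 567, with the ring edge at 560. So the filter sits about 2 mm toward the post relative to the gripper. Next I'll check yaw from its edges.

```bash
python3 - <<'E'
import pickle;from h import *
from bench import arm
for f,rows,L,Mo in(('w4.pkl',range(290,375,5),(244,268),(362,386)),('w3.pkl',range(222,288,4),(270,292),(345,366))):
    d,S=pickle.load(open(f,'rb'));im=d['image'].astype(float)
    sat=im.max(2)-im.min(2);
    for name,win in(('closed',L),('mouth',Mo)):
        pts=[]
        for v in rows:
            s=im[v,win[0]:win[1],2] if name=='closed' else im[v,win[0]:win[1],2] # blue channel drops at both
            g=np.abs(np.diff(cv2.GaussianBlur(s.reshape(1,-1),(3,1),0).ravel()));k=g.argmax();w=g[max(0,k-2):k+3];
            pts.append([win[0]+.5+(np.arange(max(0,k-2),max(0,k-2)+len(w))@w)/w.sum(),v])
        P=onz(d,pts,102)[:,:2];
        l=cv2.fitLine(P.astype(np.float32),cv2.DIST_HUBER,0,.01,.01).ravel()
        res=np.abs((P-l[2:])@[-l[1],l[0]])
        print(f,name,'yaw',np.degrees(np.arctan(l[1]/l[0])),'along',(l[2:]-MP)@U,'res',np.median(res).round(2),res.max().round(2),np.array(pts)[[0,-1]].tolist())
where(arm.read_state())
E
```

```text
w4.pkl closed yaw -11.670807 along 43.60404768177702 res 0.66 2.01 [[252.286078098472, 290.0], [255.26535433070865, 370.0]]
w4.pkl mouth yaw -12.598906 along 0.17577725302004354 res 0.12 4.09 [[376.08574181117535, 290.0], [372.7280701754386, 370.0]]
w3.pkl closed yaw -12.899999 along 43.40748840752701 res 0.06 0.48 [[278.65140845070425, 222.0], [278.86234458259327, 286.0]]
w3.pkl mouth yaw -12.440806 along 0.12943906992861445 res 0.08 2.64 [[354.5385964912281, 222.0], [352.1546762589928, 286.0]]
t 4.55 along 18.10 (goal 18) lateral(tool x) 0.58 z 111.27 w 57.78 g 0.0 yawerr 0.14 F along 0.71 lat 0.28 z -0.16 tilt [1.84500799e-03 2.93071111e-05]
```

```bash
python3 -m pendant '[[0,0.001,0,0,0,0.6,0.057],[0,0,0,0,0,0,0.055],[0,0,0,0,0,0,0.055]]'|tail -c 250
python3 -c "
from bench import arm;from h import *
where(arm.read_state())"
python3 -m pendant '[[0,0,0,0,0,0,0.054],[0,0,0,0,0,0,0.054]]'|tail -c 250
python3 - <<'E'
from bench import arm
import cv2,pickle
from seg import *
d=arm.get_image('wrist');S=arm.read_state();pickle.dump((d,S),open('w5.pkl','wb'))
where(S)
im=d['image'];cv2.imwrite('pics/w5.png',cv2.resize(im[180:380,150:500],(800,457),interpolation=cv2.INTER_CUBIC)[:,:,::-1])
E
```

```text
clock: 4.85
position: [589.2, -46.2, 110.9]
ee_rot: [0.994, -0.109, 0.0, -0.0]
contact_force: [0.1, -0.9, -0.2]
gripper_width: 54.9
grasp_force: 0.0
t 4.85 along 16.69 (goal 18) lateral(tool x) 0.08 z 110.87 w 54.93 g 0.0 yawerr -0.50 F along -0.90 lat 0.26 z -0.21 tilt [0.0009994  0.00017271]
clock: 5.05
position: [589.0, -46.2, 110.4]
ee_rot: [0.994, -0.109, 0.0, -0.0]
contact_force: [0.4, -0.1, -0.9]
gripper_width: 54.2
grasp_force: 0.0
t 5.10 along 16.66 (goal 18) lateral(tool x) -0.11 z 110.39 w 53.88 g 0.0 yawerr -0.50 F along 1.05 lat 0.63 z 0.18 tilt [1.02035911e-04 2.47524002e-05]
```

View pics/w5.png

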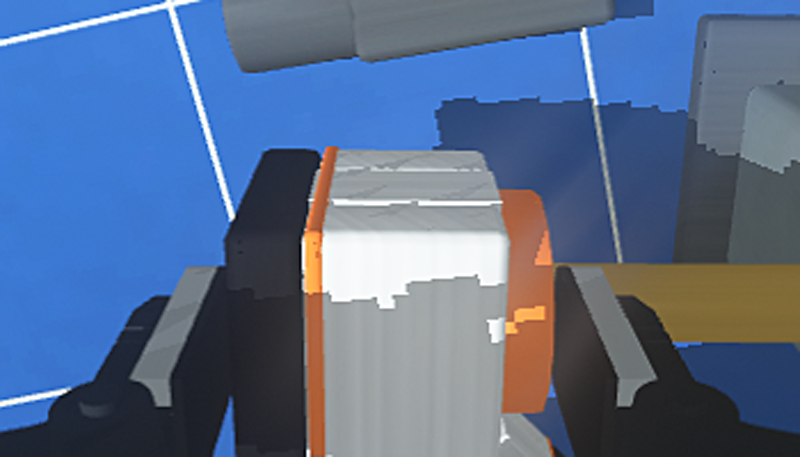

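Both pads flank the filter now: closed end with pad at x≈228, ring with pad at x≈554. About 1 mm of gap remains on each side, slightly less at the ring. From here I close in small steps with force feedback.

```bash
cat > st.py <<'E'
from bench import arm
from h import *
S=arm.read_state();where(S)
E
python3 -m pendant '[[0,0,0,0,0,0,0.053],[0,0,0,0,0,0,0.053]]'>/dev/null; python3 st.py
python3 -m pendant '[[0,0,0,0,0,0,0.0525],[0,0,0,0,0,0,0.0525]]'>/dev/null; python3 st.py
python3 -m pendant '[[0,0,0,0,0,0,0.052],[0,0,0,0,0,0,0.052]]'>/dev/null; python3 st.py
```

```text
t 5.30 along 16.71 (goal 18) lateral(tool x) -0.10 z 110.29 w 53.08 g 0.0 yawerr -0.50 F along 0.69 lat 0.04 z -1.23 tilt [-9.74816662e-06 -1.19230724e-05]
t 5.50 along 16.72 (goal 18) lateral(tool x) -0.10 z 110.31 w 52.39 g 0.1 yawerr -0.50 F along 0.46 lat 0.17 z -0.53 tilt [ 9.08817505e-06 -1.62729710e-05]
t 5.70 along 16.84 (goal 18) lateral(tool x) -0.09 z 110.33 w 51.71 g 1.6 yawerr -0.50 F along 1.53 lat -1.46 z -0.81 tilt [0.00014352 0.00015413]
```

```bash
python3 -m pendant '[[0,-0.0004,-0.0001,0,0,0,0.0514],[0,0,0,0,0,0,0.0514]]'>/dev/null; python3 st.py
python3 -m pendant '[[0,-0.0003,-0.0001,0,0,0,0.0508],[0,0,0,0,0,0,0.0508]]'>/dev/null; python3 st.py;sleep 0;python3 st.py
```

```text
t 5.90 along 17.07 (goal 18) lateral(tool x) -0.08 z 110.47 w 51.59 g 4.7 yawerr -0.49 F along -0.79 lat -0.27 z 0.61 tilt [ 2.70231006e-05 -1.63649541e-04]
t 6.10 along 17.28 (goal 18) lateral(tool x) -0.06 z 110.57 w 51.20 g 5.4 yawerr -0.49 F along 0.39 lat 0.36 z 0.48 tilt [ 2.96761098e-05 -1.97167355e-04]
t 6.10 along 17.28 (goal 18) lateral(tool x) -0.06 z 110.57 w 51.20 g 5.4 yawerr -0.49 F along 0.39 lat 0.36 z 0.48 tilt [ 2.96761098e-05 -1.97167355e-04]
```

Both pads share the squeeze at about 5 N, with no net force along the tube. I continue the same way.

```bash
python3 -m pendant '[[0,-0.0003,-0.0001,0,0,0,0.0502],[0,0,0,0,0,0,0.0502]]'>/dev/null; python3 st.py
python3 -m pendant '[[0,-0.0003,-0.0001,0,0,0,0.0496],[0,0,0,0,0,0,0.0496]]'>/dev/null; python3 st.py
python3 -m pendant '[[0,-0.0003,-0.0001,0,0,0,0.049],[0,0,0,0,0,0,0.049]]'>/dev/null; python3 st.py
```

```text
t 6.30 along 17.56 (goal 18) lateral(tool x) -0.07 z 110.65 w 50.12 g 6.1 yawerr -0.50 F along 0.73 lat -0.34 z 0.10 tilt [ 1.48627867e-05 -2.17090222e-04]
t 6.50 along 17.87 (goal 18) lateral(tool x) -0.02 z 110.80 w 49.73 g 6.9 yawerr -0.49 F along -1.17 lat 0.06 z 0.76 tilt [ 0.00011992 -0.00021653]
t 6.70 along 18.17 (goal 18) lateral(tool x) -0.05 z 110.90 w 49.12 g 7.6 yawerr -0.50 F along -0.11 lat 1.19 z 2.15 tilt [ 8.07048798e-05 -1.83395422e-04]
```

```bash
python3 -m pendant '[[0,-0.0003,0,0,0,0,0.0484],[0,0,0,0,0,0,0.0484]]'>/dev/null; python3 st.py
python3 -m pendant '[[0,-0.0003,-0.0001,0,0,0,0.0478],[0,0,0,0,0,0,0.0478]]'>/dev/null; python3 st.py
python3 -m pendant '[[0,-0.0003,-0.0001,0,0,0,0.0472],[0,0,0,0,0,0,0.0472]]'>/dev/null; python3 st.py
python3 -m pendant '[[0,-0.0001,0,0,0,0,0.0468],[0,0,0,0,0,0,0.0468]]'>/dev/null; python3 st.py
```

```text
t 6.90 along 18.47 (goal 18) lateral(tool x) -0.05 z 110.98 w 48.45 g 8.4 yawerr -0.49 F along -2.68 lat 0.26 z 1.92 tilt [ 6.21203322e-05 -2.60122055e-04]
t 7.10 along 18.76 (goal 18) lateral(tool x) -0.02 z 111.06 w 47.65 g 9.1 yawerr -0.49 F along -1.66 lat -0.19 z 2.64 tilt [ 5.31214043e-05 -2.47109057e-04]
t 7.30 along 19.03 (goal 18) lateral(tool x) -0.04 z 111.15 w 47.11 g 9.8 yawerr -0.49 F along -1.40 lat 0.13 z 2.49 tilt [ 3.93071953e-05 -2.95532049e-04]
t 7.50 along 19.21 (goal 18) lateral(tool x) -0.04 z 111.23 w 46.99 g 10.4 yawerr -0.50 F along -1.91 lat -0.76 z 4.10 tilt [ 0.00016841 -0.00012398]
```

```bash
python3 -m pendant '[[0,0,-0.0003,0,0,0,0.0468],[0,0,0,0,0,0,0.0468]]'>/dev/null; python3 st.py
python3 -m pendant '[[0,-0.0001,-0.0002,0,0,0,0.0464],[0,0,0,0,0,0,0.0464]]'>/dev/null; python3 st.py
python3 -m pendant '[[0,0,0,0,0,0,0.046],[0,0,0,0,0,0,0.046]]'>/dev/null; python3 st.py
```

```text
t 7.70 along 19.24 (goal 18) lateral(tool x) -0.02 z 111.25 w 47.37 g 10.4 yawerr -0.50 F along -1.72 lat -0.01 z 2.91 tilt [ 1.06933262e-04 -1.99639472e-05]
t 7.90 along 19.48 (goal 18) lateral(tool x) -0.07 z 111.30 w 46.82 g 11.6 yawerr -0.50 F along -1.15 lat 0.75 z 1.10 tilt [1.93561271e-05 9.87831402e-05]
t 8.10 along 19.52 (goal 18) lateral(tool x) -0.08 z 111.36 w 46.51 g 18.7 yawerr -0.50 F along -1.85 lat 0.45 z 0.89 tilt [6.84270592e-05 1.61890097e-04]
```

The ring is fully in (18.7 N, opening no longer following). I firm the grip slightly and start the draw.

```bash
python3 -m pendant '[[0,0,0,0,0,0,0.0454],[0,0,0,0,0,0,0.0454]]'>/dev/null; python3 st.py
python3 -m pendant '[[0,-0.0005,0,0,0,0,0.0454],[0,-0.0005,0,0,0,0,0.0454],[0,0,0,0,0,0,0.0454]]'>/dev/null; python3 st.py
python3 -m pendant '[[0,-0.001,0,0,0,0,0.0454],[0,0,0,0,0,0,0.0454]]'>/dev/null; python3 st.py
```

```text
t 8.30 along 19.57 (goal 18) lateral(tool x) -0.08 z 111.48 w 46.14 g 29.4 yawerr -0.50 F along -0.19 lat 0.38 z 0.91 tilt [0.00013493 0.00019988]
t 8.60 along 20.20 (goal 18) lateral(tool x) -0.24 z 111.49 w 46.15 g 29.2 yawerr -0.50 F along -1.30 lat 0.42 z 0.96 tilt [-0.00047277 -0.00022325]
t 8.80 along 21.25 (goal 18) lateral(tool x) -0.33 z 111.47 w 46.24 g 29.2 yawerr -0.50 F along -3.25 lat -0.26 z 2.33 tilt [-0.00071055 -0.00017935]
```

```bash
python3 -m pendant '[[0,-0.001,0,0,0,0,0.0454],[0,-0.001,0,0,0,0,0.0454]]'>/dev/null; python3 st.py
python3 -m pendant '[[0,-0.001,0,0,0,0,0.0454],[0,-0.001,0,0,0,0,0.0454]]'>/dev/null; python3 st.py
python3 -m pendant '[[0,-0.001,0,0,0,0,0.0454],[0,-0.001,0,0,0,0,0.0454]]'>/dev/null; python3 st.py
```

```text
t 9.00 along 23.31 (goal 18) lateral(tool x) -0.25 z 111.46 w 46.11 g 29.2 yawerr -0.51 F along -3.68 lat -0.45 z 1.51 tilt [-5.02476822e-04 -8.49471461e-05]
t 9.20 along 25.47 (goal 18) lateral(tool x) -0.12 z 111.48 w 45.72 g 29.2 yawerr -0.50 F along -2.55 lat 0.11 z 1.33 tilt [-1.86062056e-04  5.66762185e-06]
t 9.40 along 27.52 (goal 18) lateral(tool x) -0.04 z 111.48 w 46.01 g 29.2 yawerr -0.50 F along -2.08 lat -0.45 z 1.58 tilt [-3.66621603e-05  2.39952719e-05]
```

Sliding freely at about 2–3 N of drag. I continue until well clear (35+ mm).

```bash
python3 -m pendant '[[0,-0.0015,0,0,0,0,0.0454],[0,-0.0015,0,0,0,0,0.0454],[0,-0.0015,0,0,0,0,0.0454],[0,-0.0015,0,0,0,0,0.0454]]'>/dev/null; python3 st.py
python3 -m pendant '[[0,-0.0015,0,0,0,0,0.0454],[0,-0.0015,0,0,0,0,0.0454],[0,-0.0015,0,0,0,0,0.0454],[0,-0.0015,0,0,0,0,0.0454]]'>/dev/null; python3 st.py
python3 -m pendant '[[0,-0.0015,0,0,0,0,0.0454],[0,-0.0015,0,0,0,0,0.0454],[0,-0.0015,0,0,0,0,0.0454],[0,-0.0015,0,0,0,0,0.0454]]'>/dev/null; python3 st.py
```

```text
t 9.80 along 33.56 (goal 18) lateral(tool x) 0.03 z 111.47 w 46.05 g 29.2 yawerr -0.49 F along -1.99 lat 0.45 z 0.94 tilt [-2.20831596e-05  9.70361673e-06]
t 10.20 along 39.54 (goal 18) lateral(tool x) 0.06 z 111.47 w 45.99 g 29.2 yawerr -0.50 F along -2.43 lat 0.01 z 1.07 tilt [-3.36216837e-05  2.50012496e-05]
t 10.60 along 45.54 (goal 18) lateral(tool x) 0.08 z 111.46 w 46.28 g 29.2 yawerr -0.50 F along -2.11 lat -0.17 z 1.38 tilt [-9.70585693e-05  5.55961351e-05]
```

```bash
python3 -m pendant '[[0,-0.0015,0,0,0,0,0.0454],[0,-0.0015,0,0,0,0,0.0454],[0,-0.0015,0,0,0,0,0.0454],[0,-0.0015,0,0,0,0,0.0454]]'>/dev/null; python3 st.py
python3 -m pendant '[[0,-0.0015,0,0,0,0,0.0454],[0,-0.002,0,0,0,0,0.0454],[0,-0.003,0,0,0,0,0.0454],[0,-0.004,0,0,0,0,0.0454],[0,-0.004,0,0,0,0,0.0454],[0,-0.004,0,0,0,0,0.0454]]'>/dev/null; python3 st.py
python3 -m pendant '[[0,-0.004,0,0,0,0,0.044],[0,-0.004,0,0,0,0,0.042],[0,0,0,0,0,0,0.04]]'>/dev/null; python3 st.py
```

```text
t 11.00 along 51.71 (goal 18) lateral(tool x) 0.07 z 111.24 w 46.01 g 29.3 yawerr -0.51 F along -0.17 lat 0.33 z -1.88 tilt [-9.05148911e-05  4.64474383e-04]
t 11.60 along 70.35 (goal 18) lateral(tool x) 0.35 z 111.46 w 46.24 g 29.4 yawerr -0.49 F along 0.36 lat 0.49 z -1.53 tilt [1.48423324e-07 5.87807273e-05]
t 11.90 along 78.48 (goal 18) lateral(tool x) 0.49 z 111.55 w 44.33 g 63.6 yawerr -0.46 F along 0.47 lat -0.06 z -2.22 tilt [3.00034183e-04 9.46088570e-05]
```

```bash
python3 -m pendant '[[0,0,-0.01,0,0,0,0.04],[0,0,-0.02,0,0,0,0.04],[0,0,-0.02,0,0,0,0.04],[0,0,-0.01,0,0,0,0.04],[0,0,0,0,0,0,0.04]]'>/dev/null; python3 st.py
python3 -m pendant '[[-0.0092,-0.0104,0,0,0,0,0.04],[-0.0184,-0.0208,0,0,0,0,0.04],[-0.0184,-0.0208,0,0,0,0,0.04],[-0.0184,-0.0208,0,0,0,0,0.04],[-0.0184,-0.0208,0,0,0,0,0.04],[-0.0184,-0.0208,0,0,0,0,0.04],[-0.0184,-0.0208,0,0,0,0,0.04],[-0.0184,-0.0208,0,0,0,0,0.04],[-0.0184,-0.0208,0,0,0,0,0.04],[-0.0184,-0.0208,0,0,0,0,0.04],[-0.0092,-0.0104,0,0,0,0,0.04],[0,0,0,0,0,0,0.04]]'|tail -c 240; python3 - <<'E'
from bench import arm
import pickle;from h import *
np.set_printoptions(precision=1,suppress=True)
t=pickle.load(open('top.pkl','rb'));s=pickle.load(open('side.pkl','rb'))
P=tri(t,[(135,270),(209,279),(197,352),(122,344)],s,[(274,401),(315,343),(379,380),(341,441)]);print(P,P.mean(0))
d=arm.get_image('top');e=arm.get_image('side');S=arm.read_state();pickle.dump((d,e,S),open('p.pkl','wb'));print(S['position'],S['contact_force'])
a=d['image'][180:380,90:290];b=e['image'][240:480,200:440]
c=np.zeros((400,800,3),np.uint8);c[:,:400]=cv2.resize(a,(400,400));c[:,400:]=cv2.resize(b,(400,400))
cv2.imwrite('pics/p.png',c[:,:,::-1])
E
```

```text
t 12.40 along 78.14 (goal 18) lateral(tool x) 1.34 z 173.75 w 44.41 g 63.6 yawerr -0.50 F along 1.18 lat 0.21 z -1.88 tilt [0.00429996 0.0009724 ]
clock: 13.6
position: [466.2, 257.7, 170.7]
ee_rot: [0.994, -0.107, -0.001, 0.001]
contact_force: [-0.5, -0.8, -2.4]
gripper_width: 44.9
grasp_force: 63.6
[[543.  320.   12.9   0.3]
 [526.4 187.3   3.6   0. ]
 [396.6 208.1  -7.6   0.1]
 [415.4 338.4  11.5   8.1]] [470.3 263.5   5.1   2.2]
[467.1 256.2 170.9] [-0.   0.  -1.8]
```

```bash
python3 -m pendant '[[0,0,0.01,0,0,0,0.04],[0,0,0.018,0,0,0,0.04],[0,0,0.018,0,0,0,0.04],[0,0,0.018,0,0,0,0.04],[0,0,0.018,0,0,0,0.04],[0,0,0.01,0,0,0,0.04],[0,0,0.005,0,0,0,0.04],[0,0,0.002,0,0,0,0.04],[0,0,0,0,0,0,0.04]]'>/dev/null; python3 st.py
python3 - <<'E'
from bench import arm
import pickle;from h import *
w=arm.get_image('wrist');e=arm.get_image('side');t=arm.get_image('top')
c=np.zeros((600,800,3),np.uint8);c[:300,:400]=cv2.resize(w['image'],(400,300),interpolation=cv2.INTER_AREA);c[:300,400:]=cv2.resize(t['image'][200:380,60:300],(400,300));c[300:,:400]=cv2.resize(e['image'][300:480,200:440],(400,300))
cv2.imwrite('pics/p2.png',c[:,:,::-1])
E
```

```text
t 14.60 along 287.58 (goal 18) lateral(tool x) -181.44 z 72.74 w 44.59 g 63.6 yawerr -0.51 F along -0.23 lat 0.76 z -1.35 tilt [0.00050346 0.00035508]
```

View pics/p2.png

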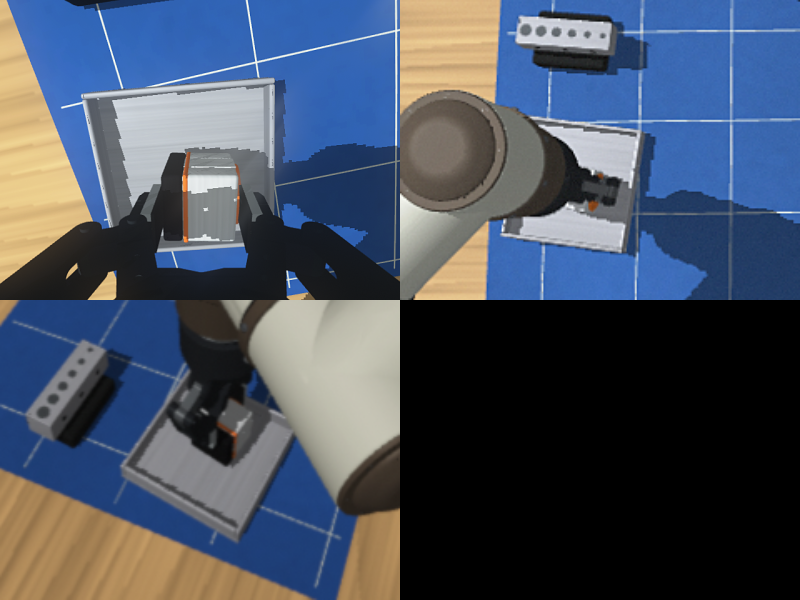

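The picture shows the filter hanging level over the middle of the tray, and the doming block is clear. Now I lower it to contact.

```bash
python3 -m pendant '[[0,0,0.004,0,0,0,0.04],[0,0,0.004,0,0,0,0.04],[0,0,0.003,0,0,0,0.04],[0,0,0.001,0,0,0,0.04],[0,0,0,0,0,0,0.04]]'>/dev/null; python3 st.py
python3 -m pendant '[[0,0,0.001,0,0,0,0.04],[0,0,0.001,0,0,0,0.04]]'>/dev/null; python3 st.py
python3 -m pendant '[[0,0,0.001,0,0,0,0.04],[0,0,0,0,0,0,0.04]]'>/dev/null; python3 st.py
python3 -m pendant '[[0,0,0.001,0,0,0,0.04],[0,0,0,0,0,0,0.04]]'>/dev/null; python3 st.py
```

```text
t 15.25 along 287.36 (goal 18) lateral(tool x) -181.86 z 60.19 w 44.81 g 63.6 yawerr -0.50 F along 0.43 lat -0.21 z -3.13 tilt [-0.00046854 -0.00048275]
t 15.45 along 287.58 (goal 18) lateral(tool x) -181.71 z 58.55 w 44.49 g 63.6 yawerr -0.49 F along -0.16 lat 0.33 z -2.10 tilt [0.00021175 0.00018146]
t 15.65 along 287.63 (goal 18) lateral(tool x) -181.68 z 58.48 w 44.83 g 64.1 yawerr -0.47 F along -1.10 lat -1.73 z 4.91 tilt [4.76295692e-04 6.61781935e-05]
t 15.85 along 287.66 (goal 18) lateral(tool x) -181.66 z 58.41 w 44.91 g 64.5 yawerr -0.45 F along -3.33 lat -4.01 z 11.84 tilt [0.00075843 0.00012218]
```

Contact (12 N). I back off slightly, then open slowly.

```bash
python3 -m pendant '[[0,0,-0.0012,0,0,0,0.04],[0,0,0,0,0,0,0.044]]'>/dev/null; python3 st.py
python3 -m pendant '[[0,0,0,0,0,0,0.047],[0,0,0,0,0,0,0.050],[0,0,0,0,0,0,0.053],[0,0,0,0,0,0,0.057],[0,0,0,0,0,0,0.064],[0,0,0,0,0,0,0.064],[0,0,0,0,0,0,0.064]]'>/dev/null; python3 st.py
```

```text
t 16.05 along 287.66 (goal 18) lateral(tool x) -181.66 z 58.43 w 44.88 g 64.2 yawerr -0.48 F along -0.67 lat -2.41 z 5.78 tilt [0.00060087 0.00036729]
t 16.75 along 287.49 (goal 18) lateral(tool x) -181.75 z 57.69 w 64.14 g 0.0 yawerr -0.50 F along 0.83 lat -0.10 z -0.18 tilt [ 2.16523141e-05 -1.65149121e-05]
```

```bash
python3 -m pendant '[[0,0,-0.005,0,0,0,0.064],[0,0,-0.02,0,0,0,0.064],[0,0,-0.04,0,0,0,0.064],[0,0,-0.04,0,0,0,0.064],[0,0,-0.02,0,0,0,0.064],[0,0,0,0,0,0,0.064],[0,0,0,0,0,0,0.064]]'>/dev/null; python3 st.py
python3 - <<'E'
from bench import arm
import pickle;from seg import *
np.set_printoptions(precision=1,suppress=True)
w=arm.get_image('wrist');t=pickle.load(open('top.pkl','rb'))
S=arm.read_state();C=S['position']*[1,1,0]
p=proj(w,[C+[0,0,48]])[0];print('expected px',p)
x,y=map(int,p);o=seg(w,(max(0,x-70),max(0,y-70),min(640,x+70),min(480,y+70)))
hsv=cv2.cvtColor(w['image'],cv2.COLOR_RGB2HSV)
m=((hsv[:,:,0]<14)&(hsv[:,:,1]>170)&(hsv[:,:,2]>90)).astype(np.uint8)
n,l,st,c=cv2.connectedComponentsWithStats(m)
for i in range(1,n):
    if st[i,4]>40: print('orange',st[i],onz(w,[c[i]],40))
# tray corners predicted
print('tray px',proj(w,[[541.5,317,22],[524,184,22],[397,202,22],[411,334,22]]))
m2=((hsv[:,:,2]<60)).astype(np.uint8);n,l,st,c=cv2.connectedComponentsWithStats(m2)
print([ (st[i].tolist(),onz(w,[c[i]],40).round(0).tolist()) for i in range(1,n) if st[i,4]>300])
E
```

```text
t 17.45 along 287.29 (goal 18) lateral(tool x) -182.05 z 182.97 w 63.89 g 0.0 yawerr -0.52 F along -0.32 lat -0.64 z -0.09 tilt [0.00011398 0.00086515]
expected px [323.8 238.2]
orange [302 205   4  64 132] [[468.2 269.9  40. ]]
orange [349 210  12  40 318] [[464.9 234.8  40. ]]
tray px [[213.3 144.1]
 [409.4 126.1]
 [412.  299. ]
 [241.6 316.5]]
[([184, 3, 126, 49, 3959], [[602.0, 272.0, 40.0]]), ([283, 194, 20, 74, 1144], [[473.0, 276.0, 40.0]]), ([0, 299, 640, 181, 56035], [[315.0, 293.0, 40.0]])]
```

The filter stands level at about (467,257), within a few mm of the tray centre at (468,260). The gripper is clear above it, so I'm handing in.

```bash
python3 -c "
from bench import arm
print(arm.job_done())"
```

```text
the job is handed in; nothing more can be done
None
```

The filter came off the tube with the ring held fully in, was set down near the tray's centre and released, and the job is handed in; wrist force along the tube stayed under about 4 N, and the result was not reported back.

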